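# Rebuild the disc-spring column of a watchmaker's bench press

## Robot

A 6-joint arm with a two-finger parallel gripper is mounted at the origin on the work surface. World frame = base frame: x ahead of the robot, y to its left, z up, the work surface at z = 0. Lengths are in m, angles in degrees, forces in N, time in s.
With the tool pointing down it reaches from about 0.2 to 0.875 m from the base axis. Payload 3.4 kg.
Tool frame: the origin (TCP) lies at the very end of the fingers, on their centre line; the grasp point (between the pads) lies 19 mm behind it; z points along the fingers, y is the line along which they close (so a half turn about z gives the same grasp; the last joint's range is limited). The gripper opens to 94 mm and grips with 3 to 60 N. Pads are 16 mm wide; open, the fingers measure 119 mm over their backs; the gripper's body (75 mm by 177 mm) begins 78 mm behind the grasp point.
Start: joints at [62.624, 15.808, 86.224, -0, 77.962, -6.933], TCP at [0.201, 0.539, 0.205] pointing down, gripper open.
Joint ranges: [-165.64, 165.64], [-43.16, 119.46], [12.63, 154.43], [-67.54, 247.53], [6.08, 155.33], [-154.97, 154.97]. Speed limits (degrees/s): [147.25, 147.25, 180, 180, 180, 180].

## Interface

Orientations are given as a 3x3 rotation matrix whose columns are the frame's x, y, z axes.
In Python, from workcell import sense, cams, order gives the robot as it stands.
- The arm moves only by the shell command python3 -m crank 'ROWS'. ROWS is JSON, a list of rows, each an object with "dp": the shift along the tool's x, y, z in mm, a list of three; "delta_rot": the turn, a rotation vector about the tool's x, y, z in rad, a list of three; "gripper": the finger opening in mm, from 0 to 94. In form: [{"dp": [x, y, z], "delta_rot": [ax, ay, az], "gripper": gripper}, ...]. A call has 1 to 8 rows; each row is the pose to reach, as a shift and turn from the pose commanded when the call began, along the tool's axes at that moment; what a row does not reach only later rows make up. A row lasts 1/8 s, in which the tool goes at most 62.5 mm and 10.7 degrees, less where a joint would pass 70% of its speed; a pose out of reach is approached as far as the arm can. A call with a gripper value outside its range is refused whole. The fingers move at their own pace and stop on an object; the grip force is fixed at half the most. Time passes only in rows, so rows that repeat a pose let the fingers close. It gives the time, the measured TCP pose, the force, the opening and the grip force at its end, in the units of the state.
- sense(): the state, without advancing time (a new reading comes with each control period).
- cams.camera(name): name is "side" or "top"; returns a dict with "image" (420x560x3 uint8, red, green, blue), "fx", "fy", "cx", "cy" (pixels), "R" (3x3) and "t" (3): a world point X has camera coordinates R X + t. Camera axes: x right, y down, z forward; pixel columns grow to the right and rows downward; lengths in m; the calibration is good to about 2 mm. A picture is of the moment at which its call begins. There is no depth.
- order.sign_off(): hands the job in; it is judged then, once.
The state is a dict: "t": time; "q": joint angles; "joint_vel": joint speeds; "joint_efforts": joint torques, N m; "ee_pos": TCP position; "orientation": TCP orientation; "contact_force": force on the tool from outside, world axes, zero at the start; "moment": the same for the moment, N m; "gripper_width": finger opening in m; "grip_force": force on a finger pad.
Only numpy, scipy, OpenCV 4.12 (cv2) and the standard library are available. Lean on these libraries where they do the work, as an engineer would, in place of code of your own. Each camera call takes 0.05 s, during which the arm holds its last target. There are 200 camera calls.

## Task

Stack the three conical spring washers on the upright arbor with their faces alternating: the brass one at the bottom with its crown up, the blued one on it turned over, crown down, and the bright steel one on top with its crown up, all lying flat and fully home. The blued one must be turned over on the way; the white slotted stand will hold it on edge while you change your grip. Leave everything else on the bench where it is.

Things in the scene. Friction and masses are not known exactly. Their poses are not given: they have to be found in the camera images.
- brass_disc: Brass-yellow conical spring washer, 64 mm diameter, 31 mm hole, 12 mm high, 0.1 kg, rigid. One face is a wide flat rim (49 to 64 mm diameter; upright outer edge, 8 mm high, from z = 0 to 8), the other a narrow raised crown (31 to 48 mm diameter). Origin: centre of the rim face; z points to the crown face, at z = 12 mm. Starts crown up on one of the three cushions (varies); gripped across its outer edge.
- blue_disc: Blued (dark blue) conical spring washer, 64 mm diameter, 31 mm hole, 12 mm high, 0.1 kg, rigid. One face is a wide flat rim (49 to 64 mm diameter; upright outer edge, 8 mm high, from z = 0 to 8), the other a narrow raised crown (31 to 48 mm diameter). Origin: centre of the rim face; z points to the crown face, at z = 12 mm. Starts crown up on one of the three cushions (varies); gripped across its outer edge.
- steel_disc: Bright steel conical spring washer, 64 mm diameter, 31 mm hole, 12 mm high, 0.1 kg, rigid. One face is a wide flat rim (49 to 64 mm diameter; upright outer edge, 8 mm high, from z = 0 to 8), the other a narrow raised crown (31 to 48 mm diameter). Origin: centre of the rim face; z points to the crown face, at z = 12 mm. Starts crown up on one of the three cushions (varies); gripped across its outer edge.
- arbor_seat (a point): Centre of the fixed arbor's flat seat, 35 mm above the bench: top of a grey drum 56 mm across on a dark round foot (90 mm across, 10 mm high). From it rises a bright upright post, the arbor, 26 mm in diameter, to 53 mm above this point (last 10 mm tapered to 16 mm). z is up.
- stand_centre (a point): Fixed white slotted stand (wooden foot 60 x 60 x 12 mm). Point: where the centre of a disc on edge in it comes, 55 mm above the bench, mid-slot. Slot runs along x (level), so the disc's axis lies along y, either way round; 15.4 mm wide, flaring to 27 mm at its top 50 mm above the bench, walls 38 mm long in x; V floor stops rolling. The ends of the disc's level diameter (along x) stay free for fingers.
- cushion_a: Fixed black round cushion, 56 mm across, flat top 35 mm above the bench, smaller than the disc lying on it. Origin at the centre of its underside.
- cushion_b: Fixed black round cushion, 56 mm across, flat top 35 mm above the bench, smaller than the disc lying on it. Origin at the centre of its underside.
- cushion_c: Fixed black round cushion, 56 mm across, flat top 35 mm above the bench, smaller than the disc lying on it. Origin at the centre of its underside.
- tin_a: Bystander: low round aluminium tin, 52 mm across, 24 mm high, loose. Origin at the middle of its underside.
- tin_b: Bystander: low round aluminium tin, 52 mm across, 26 mm high, loose. Origin at the middle of its underside.
- loupe: Bystander: black eyeglass loupe standing up, 40 mm across, 46 mm high, loose. Origin at the middle of its underside.
- screwdriver: Bystander: screwdriver with a red handle lying down, 160 mm long along its x, about 25 mm high at most, loose. Origin at the middle of its underside (about).
- bezel: Bystander: thin steel watch bezel ring lying flat, 58 mm across, 6 mm high, loose. Origin at the middle of its underside.
- watch_case: Bystander: square steel watch case, about 50 x 64 mm, 11 mm high, loose. Origin at the middle of its underside.
- case_holder: Bystander: aluminium case vice with two jaws and a black screw, about 86 x 60 mm, 47 mm high, loose. Origin at the middle of its underside.
- movement_ring: Bystander: black round movement holder, 38 mm across, 14 mm high, loose. Origin at the middle of its underside.
Mind the look-alikes: they are no part of the job. Several things have the shape of the blue_disc; the one meant has the colours described above. What is shaped like the steel_disc but green is not meant.

How it is judged:
By the outcome, as a careful person would: the job done as asked, in the order asked, and still so for the second after the job is handed in, with the robot touching nothing.
It also fails if it takes over 72 s, if anything falls off the work surface, if the arm or the gripper's body presses on something with over 40 N, if the wrist force passes 120 N, or if a joint passes its speed limit or range.

## Working session

There is one attempt and no reset: what is moved stays moved. The work goes in short steps, Python scripts to look and compute and a shell command to move; the robot and the scene stay as the last step left them, time stands still between calls to the robot, and variables do not carry over. Pictures are saved under pics/ and viewed, at most 10 in all, crops included, and the job is handed in when it is done.

```bash
ls; mkdir -p pics; python3 - <<'E'
from workcell import sense,cams
import cv2
for n in("top","side"):
    c=cams.camera(n);cv2.imwrite(f"pics/{n}0.png",cv2.cvtColor(c["image"],cv2.COLOR_RGB2BGR));print(n,c["fx"],c["cx"],c["cy"],c["R"],c["t"])
s=sense();print(s["t"],s["ee_pos"],s["orientation"],s["gripper_width"])
E
```

```text
pics
top 518.8638070800783 279.77837877833645 220.2072437816417 [[ 0.01635008 -0.99985112 -0.00551521]
 [-0.99403175 -0.0156594  -0.10796138]
 [ 0.10785894  0.00724747 -0.99413979]] [-0.0352879   0.55463612  1.45522966]
side 438.6799753347589 275.5137988196015 218.01450631339424 [[-0.82526996 -0.56466583  0.00905448]
 [-0.41497357  0.5954611  -0.68791206]
 [ 0.38304885 -0.57147053 -0.72573756]] [0.45153734 0.30850239 0.78327164]
0.1 [0.20062503 0.53834251 0.20472518] [[-9.37010589e-01  3.49300262e-01 -6.94919371e-04]
 [ 3.49300916e-01  9.37009555e-01 -1.40106250e-03]
 [ 1.61754591e-04 -1.55554637e-03 -9.99998777e-01]] 0.0941279946152944
```

View pics/top0.png

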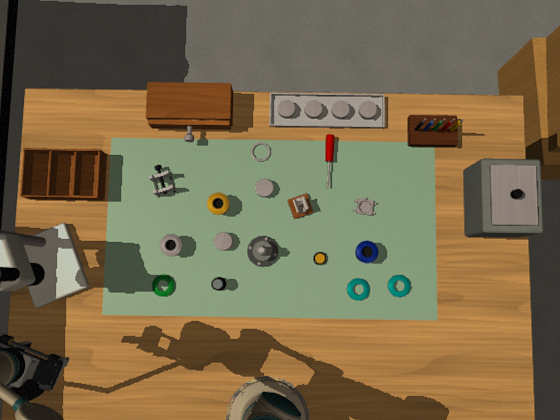

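View pics/side0.png

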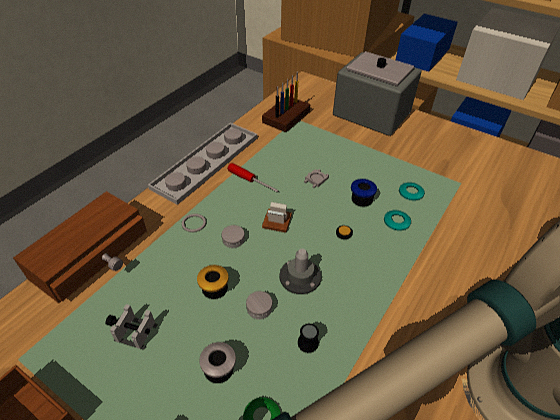

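The top picture shows brass at (219,203), steel at (171,245), blue at (367,252), the stand at (300,206) and the arbor at (263,250). The side picture has them at (212,281), (217,361), (363,191), (278,215) and (300,270). Next I'll get precise positions.

```bash
cat > h.py <<'E'
import numpy as np,cv2
from scipy.spatial.transform import Rotation as Ro
from workcell import sense,cams
def ray(c,u,v,z):
    R=np.array(c["R"]);t=np.array(c["t"])
    C=-R.T@t;d=R.T@np.array([(u-c["cx"])/c["fx"],(v-c["cy"])/c["fy"],1])
    return (C+d*(z-C[2])/d[2])
def proj(c,X):
    p=np.array(c["R"])@X+np.array(c["t"]);return c["cx"]+c["fx"]*p[0]/p[2],c["cy"]+c["fy"]*p[1]/p[2]
def tri(c1,p1,c2,p2):
    A=[];b=[]
    for c,p in((c1,p1),(c2,p2)):
        a=ray(c,*p,0);d=ray(c,*p,.5)-a;d/=np.linalg.norm(d);P=np.eye(3)-np.outer(d,d);A.append(P);b.append(P@a)
    return np.linalg.solve(sum(A),sum(b))
def tilt(p,s=1):
    # tool y along s*world x, pitched p deg: tool z = (0,sin p,-cos p)
    p=np.radians(p);z=np.array([0,np.sin(p),-np.cos(p)]);y=np.array([s,0,0.]);return np.c_[np.cross(y,z),y,z]
def go(pos,R):  # pos = wanted grasp point
    s=sense();R0=np.array(s["orientation"]);T=np.array(pos)+R[:,2]*.019
    print("dp",np.round(1e3*R0.T@(T-s["ee_pos"]),1),"rot",np.round(Ro.from_matrix(R0.T@R).as_rotvec(),4),"t",s["t"])
E
python3 - <<'E'
from h import *
c={n:cams.camera(n) for n in("top","side")}
H={n:cv2.cvtColor(c[n]["image"],cv2.COLOR_RGB2HSV) for n in c}
rng={"brass":((15,150,60),(28,255,255)),"blue":((112,120,20),(128,255,255))}
seed={"top":{"brass":(219,203),"blue":(367,252),"steel":(171,245)},"side":{"brass":(212,281),"blue":(363,191),"steel":(217,361)}}
for k in("brass","blue","steel"):
  for n in c:
    u,v=seed[n][k];w=24
    sub=H[n][v-w:v+w,u-w:u+w]
    m=cv2.inRange(sub,*rng[k]) if k in rng else cv2.inRange(sub,(0,0,95),(179,45,255))
    N,l,st,ce=cv2.connectedComponentsWithStats(m);i=1+np.argmax(st[1:,4])
    p,_=0,0
    cs,_=cv2.findContours((l==i).astype(np.uint8),cv2.RETR_EXTERNAL,cv2.CHAIN_APPROX_NONE)
    e=cv2.fitEllipse(cv2.convexHull(cs[0]))
    P=(e[0][0]+u-w,e[0][1]+v-w)
    print(k,n,st[i],np.round(P,1),np.round(e[1],1),np.round(ray(c[n],*P,.041),4))
im=[]
for n,b in(("top",(230,180,160,110)),("side",(240,180,120,120))):
    x,y,w,h=b;im.append(cv2.resize(c[n]["image"][y:y+h,x:x+w],(395,int(395*h/w)),interpolation=cv2.INTER_CUBIC))
h=max(i.shape[0] for i in im);im=[cv2.copyMakeBorder(i,0,h-i.shape[0],0,0,0) for i in im]
cv2.imwrite("pics/crop.png",cv2.cvtColor(np.hstack(im),cv2.COLOR_RGB2BGR))
E
```

```text
brass top [ 12  14  22  22 303] [218.  203.4] [21.4 22.3] [0.5995 0.1507 0.041 ]
brass side [  9   8  32  27 534] [212.2 278. ] [26.3 31.5] [0.5997 0.1528 0.041 ]
blue top [ 13  13  22  22 304] [366.5 251.5] [21.4 22.2] [ 0.4691 -0.2725  0.041 ]
blue side [ 12  12  26  19 327] [363.3 188.1] [18.9 25.6] [ 0.4682 -0.2689  0.041 ]
steel top [ 12  13  23  23 307] [170.2 244.6] [22.  22.8] [0.4795 0.2825 0.041 ]
steel side [  8   7  25  33 180] [213.6 360.4] [25.5 33.3] [0.483  0.2878 0.041 ]
```

View pics/crop.png

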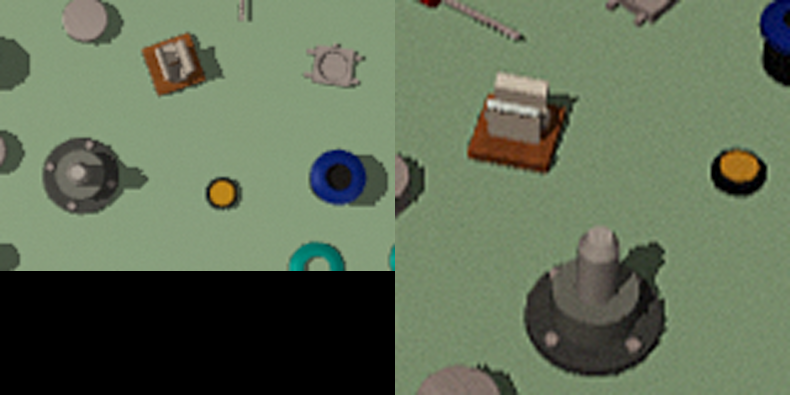

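The crop shows the stand with its slot about 20° off world x, and the arbor with its tip at about top (262,250). Now to measure both.

```bash
python3 - <<'E'
from h import *
c={n:cams.camera(n) for n in("top","side")}
H={n:cv2.cvtColor(c[n]["image"],cv2.COLOR_RGB2HSV) for n in c}
def comp(n,box,lo,hi,inv=False):
    x,y,w,h=box;m=cv2.inRange(H[n][y:y+h,x:x+w],lo,hi)
    N,l,st,ce=cv2.connectedComponentsWithStats(m);i=1+np.argmax(st[1:,4])
    cs,_=cv2.findContours((l==i).astype(np.uint8),cv2.RETR_EXTERNAL,cv2.CHAIN_APPROX_NONE)
    return cs[0].reshape(-1,2)+[x,y]
for n,b in(("top",(280,185,40,40)),("side",(255,190,50,50))):
    k=comp(n,b,(3,120,50),(18,255,255))
    W=np.array([ray(c[n],*(p+0.0),.012)[:2] for p in k])
    r=cv2.minAreaRect((W*1e3).astype(np.float32));print("foot",n,np.round(r[0],1),np.round(r[1],1),r[2])
    # white wall tops
    k=comp(n,b,(0,0,150),(179,50,255));W=np.array([ray(c[n],*p,.05)[:2] for p in k])
    r=cv2.minAreaRect((W*1e3).astype(np.float32));print("  wall",np.round(r[0],1),np.round(r[1],1),r[2])
for n,b in(("top",(240,230,46,44)),("side",(275,225,55,75))):
    x,y,w,h=b;s=H[n][y:y+h,x:x+w];m=((s[...,1]<45)&(s[...,2]<130)).astype(np.uint8)
    N,l,st,ce=cv2.connectedComponentsWithStats(m);i=1+np.argmax(st[1:,4])
    cs,_=cv2.findContours((l==i).astype(np.uint8),0,1);hull=cv2.convexHull(cs[0]).reshape(-1,2)+[x,y]
    W=np.array([ray(c[n],*p,.010)[:2]*1e3 for p in hull]).astype(np.float32)
    print("arbor foot",n,st[i],np.round(cv2.minEnclosingCircle(W),1) if 0 else (cv2.minEnclosingCircle(W)),cv2.fitEllipse(W))
# post tip: bright pixels in top
s=H["top"][240:262,252:275,2];print(s.tolist() if 0 else "")
m=(H["top"][240:262,252:275,2]>165)&(H["top"][240:262,252:275,1]<45);yy,xx=np.nonzero(m);pt=(xx.mean()+252,yy.mean()+240);print("tip top",pt,m.sum(),ray(c["top"],*pt,.088))
for z in(.088,):
  for a in((.4725,-.0065,z),):print(proj(c["top"],np.array(a)),proj(c["side"],np.array(a)))
g=cv2.resize(c["top"]["image"][188:222,282:322],(640,544),interpolation=cv2.INTER_NEAREST);cv2.imwrite("pics/stand.png",g[...,::-1])
E
```

```text
foot top [600.5 -84.1] [59.2 59. ] 19.432994842529297
  wall [603.4 -90.4] [38.6 19.9] 32.98488998413086
foot side [597.6 -74.7] [59.  55.1] 19.6119327545166
  wall [603.2 -90.8] [37.4 15.9] 17.27010154724121
arbor foot top [  7   6  32  31 695] ((468.9784240722656, 21.54720115661621), 45.87130355834961) ((468.02764892578125, 21.58620262145996), (87.76024627685547, 90.71603393554688), 7.47816801071167)
arbor foot side [  5  25  41  44 950] ((474.2733459472656, 15.518389701843262), 57.82969284057617) ((471.6495361328125, 18.52876091003418), (86.57527160644531, 114.51461029052734), 36.32447814941406)

tip top (np.float64(261.2307692307692), np.float64(249.3846153846154)) 13 [0.46781464 0.0225807  0.088     ]
(np.float64(271.8970836389561), np.float64(247.84170557368344)) (np.float64(307.5686043887957), np.float64(241.314371724058))
```

View pics/stand.png

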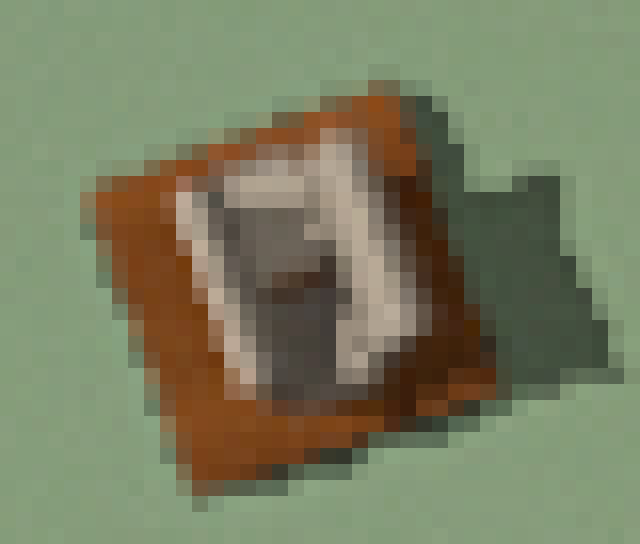

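```bash
cat >> h.py <<'E'
D=np.diag([-1.,1,-1])
E
python3 - <<'E'
from h import *
c=cams.camera("top");print(ray(c,300.6,205.4,.05), ray(c,300.6,205.4,.055))
go((.600,.1515,.10),D)
E
```

```text
[ 0.59605087 -0.08478862  0.05      ] [ 0.59536044 -0.08462505  0.055     ]
dp [-509.3 -223.3  124.4] rot [-4.000e-04 -1.000e-04 -3.568e-01] t 0.35
```

```bash
T='{"dp":[-509,-223,0],"delta_rot":[0,0,-0.357],"gripper":94}'
python3 -m crank '[{"dp":[-509,-223,40],"delta_rot":[0,0,-0.357],"gripper":94},{"dp":[-509,-223,40],"delta_rot":[0,0,-0.357],"gripper":94},{"dp":[-509,-223,40],"delta_rot":[0,0,-0.357],"gripper":94},{"dp":[-509,-223,40],"delta_rot":[0,0,-0.357],"gripper":94},{"dp":[-509,-223,40],"delta_rot":[0,0,-0.357],"gripper":94},{"dp":[-509,-223,40],"delta_rot":[0,0,-0.357],"gripper":94},{"dp":[-509,-223,40],"delta_rot":[0,0,-0.357],"gripper":94},{"dp":[-509,-223,40],"delta_rot":[0,0,-0.357],"gripper":94}]'
python3 -c "
from h import *
go((.600,.1515,.04),D)"
```

```text
t: 1.35
ee_pos: [0.554, 0.1965, 0.1702]
orientation: [[-1.0, 0.0, 0.001], [0.0, 1.0, 0.001], [-0.001, 0.001, -1.0]]
contact_force: [0.2, 0.7, -0.6]
gripper_width: 0.0943
grip_force: 0.0
dp [-45.9 -45.  149.2] rot [ 0.0006  0.0005 -0.    ] t 1.35
```

```bash

python3 -m crank '[{"dp":[-46,-45,30],"delta_rot":[0,0,0],"gripper":94},{"dp":[-46,-45,75],"delta_rot":[0,0,0],"gripper":94},{"dp":[-46,-45,75],"delta_rot":[0,0,0],"gripper":94}]'
python3 -c "
from h import *
import cv2
go((.600,.1515,.04),D)
t=cams.camera('top')['image'][150:260,165:275];s=cams.camera('side')['image'][200:340,140:280]
cv2.imwrite('pics/b1.png',np.hstack([cv2.resize(t,(395,395)),cv2.resize(s,(395,395))])[...,::-1])"
```

```text
t: 1.72
ee_pos: [0.5959, 0.1516, 0.0914]
orientation: [[-1.0, 0.002, -0.009], [0.002, 1.0, -0.001], [0.009, -0.001, -1.0]]
contact_force: [-0.3, 0.1, -0.1]
gripper_width: 0.0937
grip_force: 0.0
dp [-4.7 -0.1 70.4] rot [-0.001  -0.009  -0.0016] t 1.725
```

View pics/b1.png

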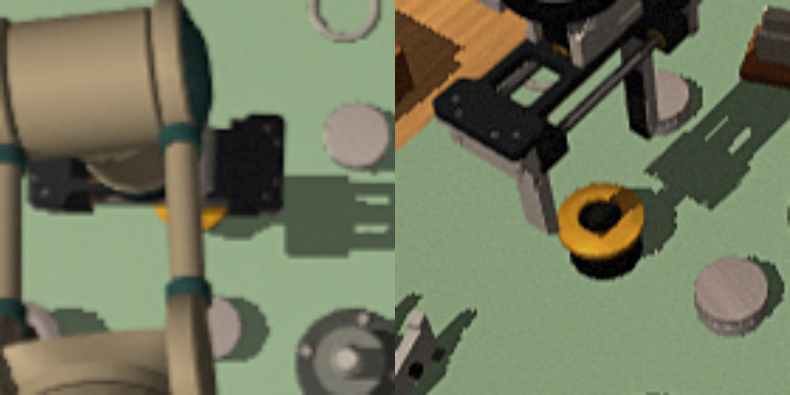

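The gripper straddles the brass disc, which is at (600,222) in the crop's right half. Descending to grip it.

```bash

python3 -m crank '[{"dp":[-1,0,50],"delta_rot":[0,0,0],"gripper":94},{"dp":[-1,0,66],"delta_rot":[0,0,0],"gripper":94},{"dp":[-1,0,66],"delta_rot":[0,0,0],"gripper":94},{"dp":[-1,0,66],"delta_rot":[0,0,0],"gripper":50},{"dp":[-1,0,66],"delta_rot":[0,0,0],"gripper":50},{"dp":[-1,0,66],"delta_rot":[0,0,0],"gripper":50},{"dp":[-1,0,66],"delta_rot":[0,0,0],"gripper":50}]'
python3 -c "
from h import *
go((.600,.1515,.04),D)"
```

```text
t: 2.7
ee_pos: [0.6002, 0.1528, 0.0301]
orientation: [[-1.0, -0.0, 0.001], [-0.0, 1.0, -0.0], [-0.001, -0.0, -1.0]]
contact_force: [0.2, -0.1, 4.0]
gripper_width: 0.0638
grip_force: 30.0
dp [ 0.2 -1.3  9.1] rot [-0.0002  0.0014  0.0002] t 2.7
```

```bash

python3 -m crank '[{"dp":[0,0,-50],"delta_rot":[0,0,0],"gripper":50},{"dp":[0,0,-85],"delta_rot":[0,0,0],"gripper":50},{"dp":[0,0,-85],"delta_rot":[0,0,0],"gripper":50}]'
python3 - <<'E'
from h import *
s=cams.camera("side");t=cams.camera("top")
H=cv2.cvtColor(s["image"],cv2.COLOR_RGB2HSV)
# post: brighter columns per row
for v in range(244,282,3):
    r=H[v,284:318,2];print(v,r.tolist())
E
```

```text
t: 3.08
ee_pos: [0.6018, 0.1534, 0.1171]
orientation: [[-1.0, -0.0, 0.006], [-0.0, 1.0, 0.001], [-0.006, 0.001, -1.0]]
contact_force: [-0.3, -0.4, -1.4]
gripper_width: 0.0635
grip_force: 30.0
244 [156, 162, 156, 153, 160, 162, 164, 158, 154, 158, 154, 160, 154, 155, 161, 155, 158, 152, 154, 159, 156, 154, 156, 156, 154, 160, 159, 157, 153, 157, 159, 158, 159, 157]
247 [164, 153, 158, 158, 156, 158, 153, 156, 159, 156, 157, 159, 158, 160, 161, 158, 153, 160, 157, 155, 154, 154, 155, 163, 152, 158, 156, 155, 159, 164, 154, 159, 154, 155]
250 [162, 157, 156, 160, 154, 163, 158, 157, 151, 164, 158, 158, 158, 147, 140, 181, 177, 167, 179, 172, 170, 166, 128, 162, 159, 156, 158, 158, 160, 156, 160, 160, 158, 156]
253 [157, 159, 155, 162, 159, 155, 158, 162, 156, 157, 160, 152, 120, 135, 138, 169, 169, 164, 180, 175, 167, 161, 94, 62, 153, 159, 163, 160, 157, 163, 169, 169, 175, 122]
256 [161, 160, 156, 162, 153, 160, 161, 158, 161, 164, 166, 105, 135, 159, 158, 160, 165, 163, 163, 163, 148, 127, 118, 86, 138, 164, 178, 55, 53, 60, 61, 60, 64, 70]
259 [159, 161, 158, 156, 163, 164, 145, 152
[... 513 characters left out ...]
, 118, 119, 107, 102, 101, 87, 76, 64, 32, 116, 110, 110, 109, 110, 116, 42, 26, 27, 16]
271 [62, 67, 66, 45, 70, 116, 101, 103, 104, 108, 110, 110, 107, 113, 119, 116, 115, 107, 93, 98, 89, 101, 114, 108, 110, 97, 110, 110, 117, 78, 20, 24, 22, 20]
274 [64, 64, 61, 58, 59, 62, 82, 106, 109, 111, 109, 108, 105, 107, 112, 105, 101, 107, 103, 105, 108, 109, 103, 105, 109, 110, 119, 93, 36, 29, 26, 29, 15, 70]
277 [67, 60, 60, 54, 60, 68, 71, 69, 71, 74, 78, 92, 100, 98, 113, 106, 108, 112, 111, 112, 104, 98, 90, 91, 66, 30, 35, 34, 31, 49, 61, 62, 62, 66]
280 [57, 61, 71, 77, 66, 58, 67, 73, 75, 73, 69, 75, 75, 73, 75, 75, 66, 68, 63, 61, 61, 53, 62, 55, 52, 45, 38, 43, 59, 63, 59, 61, 62, 64]
```

```bash
python3 - <<'E'
from h import *
s=cams.camera("side");t=cams.camera("top")
print(ray(s,302.3,251.5,.088),tri(s,(302.3,251.5),t,(261.2,249.4)))
print("foot",ray(t,*proj(t,np.array([.4685,.0216,.01])),.01))
for p in((.468,.0225),(.468,.0245)):
  for z in(.088,.06):print(p,z,proj(s,np.array([*p,z])))
E
```

```text
[0.46712297 0.02261025 0.088     ] [0.46750202 0.02254973 0.08776449]
foot [0.4685 0.0216 0.01  ]
(0.468, 0.0225) 0.088 (np.float64(301.9603243782371), np.float64(251.2721726611133))
(0.468, 0.0225) 0.06 (np.float64(301.24450797037156), np.float64(259.85127343539705))
(0.468, 0.0245) 0.088 (np.float64(301.4344932618333), np.float64(251.90567854303055))
(0.468, 0.0245) 0.06 (np.float64(300.72957980301635), np.float64(260.4813894070843))
```

```bash

python3 -m crank '[{"dp":[132,-130,0],"delta_rot":[0,0,0],"gripper":50},{"dp":[132,-130,0],"delta_rot":[0,0,0],"gripper":50},{"dp":[132,-130,0],"delta_rot":[0,0,0],"gripper":50},{"dp":[132,-130,0],"delta_rot":[0,0,0],"gripper":50},{"dp":[132,-130,0],"delta_rot":[0,0,0],"gripper":50},{"dp":[132,-130,0],"delta_rot":[0,0,0],"gripper":50}]'

```

```text
t: 4.03
ee_pos: [0.4688, 0.0236, 0.1139]
orientation: [[-1.0, -0.001, 0.0], [-0.001, 1.0, 0.0], [-0.0, 0.0, -1.0]]
contact_force: [0.5, -0.4, -1.9]
gripper_width: 0.0636
grip_force: 30.0
```

```bash

python3 -m crank '[{"dp":[0,-1,20],"delta_rot":[0,0,0],"gripper":50},{"dp":[0,-1,40],"delta_rot":[0,0,0],"gripper":50},{"dp":[0,-1,60],"delta_rot":[0,0,0],"gripper":50},{"dp":[0,-1,75],"delta_rot":[0,0,0],"gripper":50},{"dp":[0,-1,81],"delta_rot":[0,0,0],"gripper":50},{"dp":[0,-1,82],"delta_rot":[0,0,0],"gripper":50},{"dp":[0,-1,82],"delta_rot":[0,0,0],"gripper":50}]'

```

```text
t: 4.9
ee_pos: [0.4684, 0.0221, 0.0325]
orientation: [[-1.0, -0.001, 0.001], [-0.001, 1.0, 0.0], [-0.001, 0.0, -1.0]]
contact_force: [-0.4, -0.0, -0.9]
gripper_width: 0.0639
grip_force: 30.0
```

```bash

python3 -m crank '[{"dp":[0,0,2],"delta_rot":[0,0,0],"gripper":50},{"dp":[0,0,2],"delta_rot":[0,0,0],"gripper":50},{"dp":[0,0,2],"delta_rot":[0,0,0],"gripper":94},{"dp":[0,0,2],"delta_rot":[0,0,0],"gripper":94},{"dp":[0,0,2],"delta_rot":[0,0,0],"gripper":94},{"dp":[0,0,-60],"delta_rot":[0,0,0],"gripper":94},{"dp":[0,0,-120],"delta_rot":[0,0,0],"gripper":94},{"dp":[0,0,-120],"delta_rot":[0,0,0],"gripper":94}]'
python3 - <<'E'
from h import *
for p in(-40,-45,45):
  for s in(1,-1): 
    r=tilt(p,s);print(p,s,r.round(2).tolist());go((.4687,-.2705,.11),r)
E
```

```text
t: 5.9
ee_pos: [0.4714, 0.0216, 0.1568]
orientation: [[-1.0, -0.0, 0.011], [-0.0, 1.0, -0.001], [-0.011, -0.001, -1.0]]
contact_force: [0.2, 0.2, -0.7]
gripper_width: 0.0937
grip_force: 0.0
-40 1 [[0.0, 1.0, 0.0], [0.77, 0.0, -0.64], [-0.64, 0.0, -0.77]]
dp [   3.5 -304.3   61.6] rot [ 0.5534 -0.537   1.4976] t 5.9
-40 -1 [[0.0, -1.0, 0.0], [-0.77, 0.0, -0.64], [0.64, 0.0, -0.77]]
dp [   3.5 -304.3   61.6] rot [ 0.5375  0.554  -1.5045] t 5.9
-45 1 [[0.0, 1.0, 0.0], [0.71, 0.0, -0.71], [-0.71, 0.0, -0.71]]
dp [   3.4 -305.5   60.5] rot [ 0.6209 -0.6047  1.4785] t 5.9
-45 -1 [[0.0, -1.0, 0.0], [-0.71, 0.0, -0.71], [0.71, 0.0, -0.71]]
dp [   3.4 -305.5   60.5] rot [ 0.6053  0.6216 -1.4863] t 5.9
45 1 [[-0.0, 1.0, 0.0], [0.71, 0.0, 0.71], [0.71, 0.0, -0.71]]
dp [   3.4 -278.6   60.5] rot [-0.6072  0.6231  1.4864] t 5.9
45 -1 [[-0.0, -1.0, 0.0], [-0.71, 0.0, 0.71], [-0.71, 0.0, -0.71]]
dp [   3.4 -278.6   60.5] rot [-0.6223 -0.6064 -1.4774] t 5.9
```

```bash
cat >> h.py <<'E'
def til(p,yaw): return Ro.from_euler('z',yaw,degrees=True).as_matrix()@tilt(p)
E
python3 -m crank '[{"dp":[2,-250,0],"delta_rot":[0.62,-0.605,1.4785],"gripper":94},{"dp":[2,-250,0],"delta_rot":[0.62,-0.605,1.4785],"gripper":94},{"dp":[2,-250,0],"delta_rot":[0.62,-0.605,1.4785],"gripper":94},{"dp":[2,-305,30],"delta_rot":[0.62,-0.605,1.4785],"gripper":94},{"dp":[2,-305,60],"delta_rot":[0.62,-0.605,1.4785],"gripper":94},{"dp":[2,-305,60],"delta_rot":[0.62,-0.605,1.4785],"gripper":94},{"dp":[2,-305,60],"delta_rot":[0.62,-0.605,1.4785],"gripper":94},{"dp":[2,-305,60],"delta_rot":[0.62,-0.605,1.4785],"gripper":94}]'
python3 -m crank '[{"dp":[0,0,0],"delta_rot":[0,0,0],"gripper":94}]' | tail -0
python3 - <<'E'
from h import *
print(sense()["q"]);go((.4688,-.2705,.11),til(-45,0));go((.4688,-.2705,.039),til(-45,0))
E
```

```text
t: 6.9
ee_pos: [0.463, -0.2825, 0.0898]
orientation: [[-0.353, 0.931, 0.093], [0.745, 0.339, -0.575], [-0.567, -0.134, -0.813]]
contact_force: [-0.1, 0.4, 0.0]
gripper_width: 0.0941
grip_force: 0.0
[-16.96535724  15.26819806 118.96868339 -52.13135225  41.19132044
  -0.87730901]
dp [-8.   2.6 -3.9] rot [ 0.1252 -0.1533  0.3626] t 7.025
dp [32.  12.3 53.9] rot [ 0.1252 -0.1533  0.3626] t 7.025Exception ignored on flushing sys.stdout:
BrokenPipeError: [Errno 32] Broken pipe
```

```bash

python3 - <<'E'
from h import *
go((.4688,-.2705,.11),til(-45,-30))
E
```

```text
dp [-4.2 -3.  -5.6] rot [ 0.4659 -0.1074  0.7591] t 7.025
```

```bash

python3 -m crank '[{"dp":[-4,-3,-6],"delta_rot":[0.466,-0.107,0.759],"gripper":94},{"dp":[-4,-3,-6],"delta_rot":[0.466,-0.107,0.759],"gripper":94},{"dp":[-4,-3,-6],"delta_rot":[0.466,-0.107,0.759],"gripper":94},{"dp":[-4,-3,-6],"delta_rot":[0.466,-0.107,0.759],"gripper":94},{"dp":[-4,-3,-6],"delta_rot":[0.466,-0.107,0.759],"gripper":94},{"dp":[-4,-3,-6],"delta_rot":[0.466,-0.107,0.759],"gripper":94}]'
python3 - <<'E'
from h import *
print(sense()["q"]);go((.4688,-.2705,.039),til(-45,-30))
E
```

```text
t: 7.78
ee_pos: [0.4635, -0.2836, 0.0979]
orientation: [[0.357, 0.865, -0.352], [0.613, -0.502, -0.61], [-0.705, 0.002, -0.71]]
contact_force: [-0.5, -0.5, 0.2]
gripper_width: 0.0939
grip_force: 0.0
[-10.92843386  29.32907165  99.46933383 -43.68388492  74.62880916
  40.36884408]
dp [51.3 -2.1 51. ] rot [-0.0001 -0.0034 -0.0031] t 7.775
```

```bash

python3 -m crank '[{"dp":[25,-2,25],"delta_rot":[0,0,0],"gripper":94},{"dp":[45,-2,45],"delta_rot":[0,0,0],"gripper":94},{"dp":[51,-2,51],"delta_rot":[0,0,0],"gripper":94},{"dp":[51,-2,51],"delta_rot":[0,0,0],"gripper":94},{"dp":[51,-2,51],"delta_rot":[0,0,0],"gripper":94}]'
python3 - <<'E'
from h import *
go((.4688,-.2705,.039),til(-45,-30))
t=cams.camera('top')['image'][200:310,310:420];s=cams.camera('side')['image'][120:260,290:430]
cv2.imwrite('pics/b2.png',np.hstack([cv2.resize(t,(395,395)),cv2.resize(s,(395,395))])[...,::-1])
E
```

```text
t: 8.4
ee_pos: [0.4617, -0.2825, 0.0281]
orientation: [[0.361, 0.864, -0.351], [0.61, -0.503, -0.612], [-0.706, 0.007, -0.708]]
contact_force: [0.0, -0.1, 0.5]
gripper_width: 0.0943
grip_force: 0.0
dp [2.1 0.1 1.4] rot [ 0.002  -0.0019 -0.0075] t 8.4
```

View pics/b2.png

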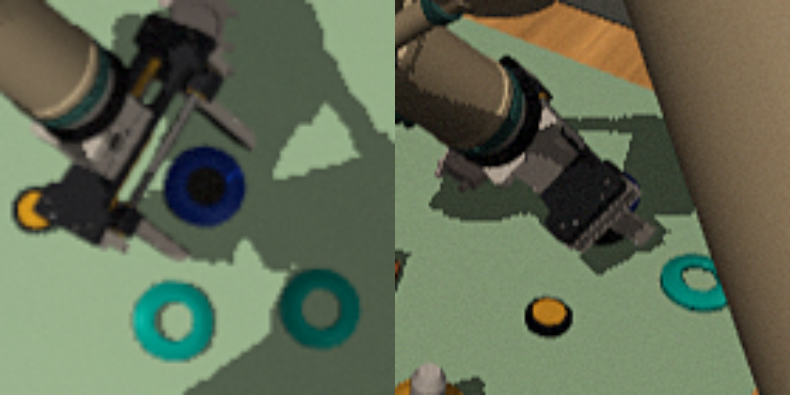

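The fingers straddle the blue disc (205,187 in the left half) and nothing is touched. Closing on it.

```bash

python3 -m crank '[{"dp":[2,0,1],"delta_rot":[0,0,0],"gripper":94},{"dp":[2,0,1],"delta_rot":[0,0,0],"gripper":50},{"dp":[2,0,1],"delta_rot":[0,0,0],"gripper":50},{"dp":[2,0,1],"delta_rot":[0,0,0],"gripper":50},{"dp":[2,0,1],"delta_rot":[0,0,0],"gripper":50}]'
python3 - <<'E'
from h import *
s=sense();print(np.array(s["ee_pos"])-.019*np.array(s["orientation"])[:,2])
R=np.array(s["orientation"]);print(R.T@[0,0,.15]*1e3)
E
```

```text
t: 9.12
ee_pos: [0.462, -0.2818, 0.0248]
orientation: [[0.36, 0.864, -0.352], [0.61, -0.504, -0.612], [-0.706, 0.006, -0.708]]
contact_force: [-0.0, -0.7, 0.6]
gripper_width: 0.0637
grip_force: 30.0
[ 0.46872359 -0.27012619  0.03829956]
[-105.90020417    0.89018019 -106.22784163]
```

```bash

python3 -m crank '[{"dp":[-40,0,-40],"delta_rot":[0,0,0],"gripper":50},{"dp":[-80,0,-80],"delta_rot":[0,0,0],"gripper":50},{"dp":[-106,0,-106],"delta_rot":[0,0,0],"gripper":50},{"dp":[-106,0,-106],"delta_rot":[0,0,0],"gripper":50}]'
python3 - <<'E'
from h import *
go((.5983,-.0819,.17),til(45,19.5))
E
```

```text
t: 9.62
ee_pos: [0.4621, -0.2816, 0.1771]
orientation: [[0.365, 0.864, -0.348], [0.609, -0.504, -0.613], [-0.705, 0.011, -0.71]]
contact_force: [0.2, 0.5, -1.6]
gripper_width: 0.0635
grip_force: 30.0
dp [ 191.7    6.4 -161.4] rot [ 0.0136  1.4638 -0.9595] t 9.625
```

```bash

python3 -m crank '[{"dp":[191,6,-161],"delta_rot":[0.0136,1.464,-0.96],"gripper":50},{"dp":[191,6,-161],"delta_rot":[0.0136,1.464,-0.96],"gripper":50},{"dp":[191,6,-161],"delta_rot":[0.0136,1.464,-0.96],"gripper":50},{"dp":[191,6,-161],"delta_rot":[0.0136,1.464,-0.96],"gripper":50},{"dp":[191,6,-161],"delta_rot":[0.0136,1.464,-0.96],"gripper":50},{"dp":[191,6,-161],"delta_rot":[0.0136,1.464,-0.96],"gripper":50},{"dp":[191,6,-161],"delta_rot":[0.0136,1.464,-0.96],"gripper":50},{"dp":[191,6,-161],"delta_rot":[0.0136,1.464,-0.96],"gripper":50}]'
python3 - <<'E'
from h import *
print(sense()["q"]);go((.5983,-.0819,.17),til(45,19.5))
E
```

```text
t: 10.62
ee_pos: [0.5909, -0.0696, 0.1526]
orientation: [[-0.146, 0.969, -0.2], [0.825, 0.231, 0.516], [0.546, -0.09, -0.833]]
contact_force: [0.3, 0.1, -1.1]
gripper_width: 0.0636
grip_force: 30.0
[-27.54913934  32.47386975  75.93432487  21.56638657  97.57522754
 -41.54564704]
dp [ 2.   2.5 -3.7] rot [-0.003   0.2003 -0.1393] t 10.625
```

```bash

python3 -m crank '[{"dp":[2,2,-4],"delta_rot":[-0.003,0.2,-0.139],"gripper":50},{"dp":[2,2,-4],"delta_rot":[-0.003,0.2,-0.139],"gripper":50},{"dp":[2,2,-4],"delta_rot":[-0.003,0.2,-0.139],"gripper":50},{"dp":[2,2,-4],"delta_rot":[-0.003,0.2,-0.139],"gripper":50}]'
python3 - <<'E'
from h import *
go((.5983,-.0819,.17),til(45,19.5));go((.5983,-.0819,.06),til(45,19.5))
T=cams.camera('top');S=cams.camera('side')
t=T['image'][150:260,245:355];s=S['image'][90:260,190:360]
for n,c in(("top",T),("side",S)):
    H=cv2.cvtColor(c["image"],cv2.COLOR_RGB2HSV);m=cv2.inRange(H,(112,120,20),(128,255,255));m[:,400:]=0;m[:100]=0
    N,l,st,ce=cv2.connectedComponentsWithStats(m);i=1+np.argmax(st[1:,4]);print(n,st[i],ce[i],proj(c,np.array([.5983,-.0819,.17])),ray(c,*ce[i],.19))
cv2.imwrite('pics/b3.png',np.hstack([cv2.resize(t,(395,395)),cv2.resize(s,(395,395))])[...,::-1])
E
```

```text
t: 11.12
ee_pos: [0.5937, -0.0689, 0.1574]
orientation: [[-0.235, 0.943, -0.236], [0.671, 0.333, 0.662], [0.703, -0.003, -0.711]]
contact_force: [0.2, 0.2, -1.1]
gripper_width: 0.0634
grip_force: 30.0
dp [-0.8 -0.   0.4] rot [-0.0012  0.0059 -0.0028] t 11.125
dp [-78.2   0.3  78.6] rot [-0.0012  0.0059 -0.0028] t 11.125
top [296 187  11  23 106] [301.47169811 198.28301887] (np.float64(301.08554842925145), np.float64(198.23930004251568)) [ 0.59515874 -0.08222099  0.19      ]
side [264 157  29  24 404] [278.12871287 168.86386139] (np.float64(278.12171292641875), np.float64(168.5676890947793)) [ 0.58464762 -0.06131994  0.19      ]
```

View pics/b3.png

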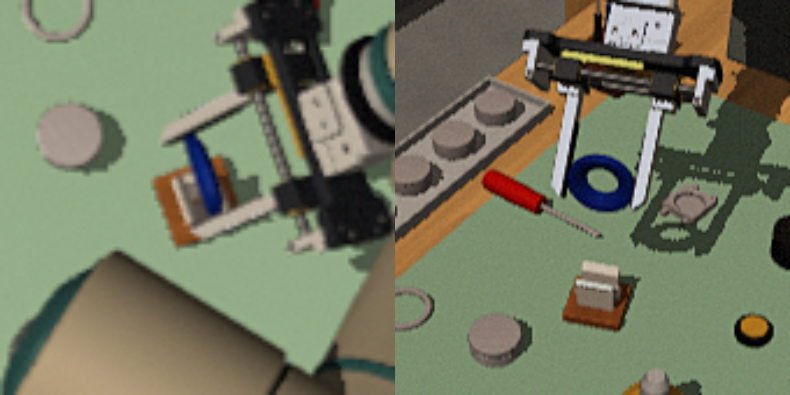

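The disc is on edge, centred over the slot (200,172 in the left half), with its bright rim side facing the right way. Lowering it.

```bash

python3 -m crank '[{"dp":[-25,0,25],"delta_rot":[0,0.005,0],"gripper":50},{"dp":[-45,0,45],"delta_rot":[0,0.005,0],"gripper":50},{"dp":[-60,0,60],"delta_rot":[0,0.005,0],"gripper":50},{"dp":[-70,0,70],"delta_rot":[0,0.005,0],"gripper":50},{"dp":[-76,0,76],"delta_rot":[0,0.005,0],"gripper":50},{"dp":[-79,0,79],"delta_rot":[0,0.005,0],"gripper":50},{"dp":[-79,0,79],"delta_rot":[0,0.005,0],"gripper":50}]'
python3 - <<'E'
from h import *
go((.5983,-.0819,.055),til(45,19.5))
E
```

```text
t: 12.1
ee_pos: [0.5944, -0.0702, 0.0467]
orientation: [[-0.235, 0.943, -0.235], [0.668, 0.333, 0.665], [0.706, -0.001, -0.708]]
contact_force: [0.6, 0.0, -0.2]
gripper_width: 0.0635
grip_force: 30.0
dp [-2.8 -0.2  4.4] rot [ 0.0001  0.0018 -0.0012] t 12.1
```

```bash

python3 -m crank '[{"dp":[-2,0,3],"delta_rot":[0,0,0],"gripper":50},{"dp":[-4,0,4],"delta_rot":[0,0,0],"gripper":50},{"dp":[-4,0,4],"delta_rot":[0,0,0],"gripper":50}]'
python3 - <<'E'
from h import *
go((.5983,-.0819,.055),til(45,19.5))
E
```

```text
t: 12.48
ee_pos: [0.5946, -0.0696, 0.0444]
orientation: [[-0.236, 0.943, -0.235], [0.666, 0.333, 0.668], [0.708, 0.002, -0.706]]
contact_force: [0.1, -1.4, 10.4]
gripper_width: 0.0631
grip_force: 30.0
dp [-1.6 -0.6  2.4] rot [ 0.0017 -0.0011  0.0006] t 12.475
```

```bash

python3 -m crank '[{"dp":[0,0,0],"delta_rot":[0,0,0],"gripper":94},{"dp":[0,0,0],"delta_rot":[0,0,0],"gripper":94},{"dp":[0,0,0],"delta_rot":[0,0,0],"gripper":94},{"dp":[0,0,0],"delta_rot":[0,0,0],"gripper":94},{"dp":[20,0,-20],"delta_rot":[0,0,0],"gripper":94},{"dp":[60,0,-60],"delta_rot":[0,0,0],"gripper":94},{"dp":[85,0,-85],"delta_rot":[0,0,0],"gripper":94},{"dp":[85,0,-85],"delta_rot":[0,0,0],"gripper":94}]'
python3 - <<'E'
from h import *
T=cams.camera('top');S=cams.camera('side')
P=[]
for n,c in(("top",T),("side",S)):
    H=cv2.cvtColor(c["image"],cv2.COLOR_RGB2HSV);m=cv2.inRange(H,(112,120,20),(128,255,255));m[:,400:]=0;m[:100]=0
    N,l,st,ce=cv2.connectedComponentsWithStats(m);i=1+np.argmax(st[1:,4]);P.append(ce[i]);print(n,st[i],ce[i],proj(c,np.array([.599,-.0838,.055])))
print(tri(T,P[0],S,P[1]))
t=T['image'][180:240,270:330];s=S['image'][160:240,240:320]
cv2.imwrite('pics/b4.png',np.hstack([cv2.resize(t,(395,395)),cv2.resize(s,(395,395))])[...,::-1])
go((.599,-.083,.185),til(-45,19.5))
E
```

```text
t: 13.48
ee_pos: [0.5954, -0.0704, 0.1635]
orientation: [[-0.239, 0.943, -0.232], [0.67, 0.333, 0.663], [0.703, 0.003, -0.711]]
contact_force: [0.2, 0.5, -0.1]
gripper_width: 0.0937
grip_force: 0.0
top [297 193  10  21 128] [301.6015625 203.25     ] (np.float64(300.3231594109146), np.float64(204.11771815376366))
side [264 194  27  21 297] [277.53198653 203.2996633 ] (np.float64(277.67030802295363), np.float64(206.06574827383645))
[ 0.60116721 -0.08701748  0.06011099]
dp [-11.5   0.4 -27.3] rot [-1.9000e-03 -1.5689e+00 -1.0000e-03] t 13.575
```

View pics/b4.png

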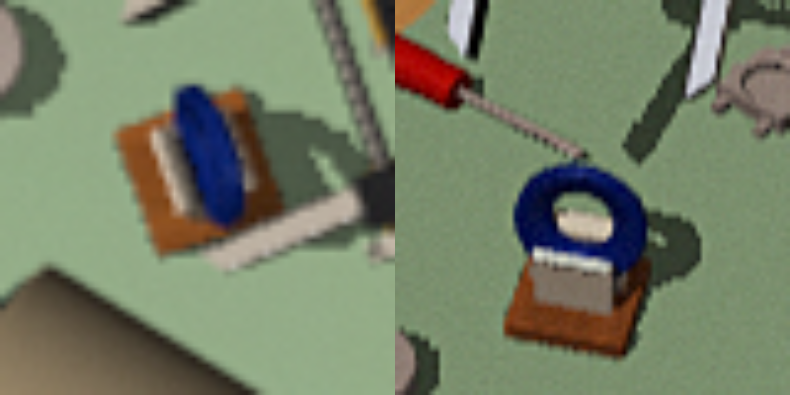

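The disc stands in the slot at (205,150) in the left half and (578,225) in the right half. Checking its height, then swinging to the other side.

```bash

python3 -m crank '[{"dp":[-11,0,-27],"delta_rot":[-0.002,-1.569,-0.001],"gripper":94},{"dp":[-11,0,-27],"delta_rot":[-0.002,-1.569,-0.001],"gripper":94},{"dp":[-11,0,-27],"delta_rot":[-0.002,-1.569,-0.001],"gripper":94},{"dp":[-11,0,-27],"delta_rot":[-0.002,-1.569,-0.001],"gripper":94},{"dp":[-11,0,-27],"delta_rot":[-0.002,-1.569,-0.001],"gripper":94},{"dp":[-11,0,-27],"delta_rot":[-0.002,-1.569,-0.001],"gripper":94},{"dp":[-11,0,-27],"delta_rot":[-0.002,-1.569,-0.001],"gripper":94},{"dp":[-11,0,-27],"delta_rot":[-0.002,-1.569,-0.001],"gripper":94}]'
python3 - <<'E'
from h import *
S=cams.camera('side')
a=np.radians(19.5);u=np.array([np.cos(a),np.sin(a),0]);n=np.array([-np.sin(a),np.cos(a),0])
for z in(.055,.058):
  q=[proj(S,np.array([.599,-.0825,z])+k*n+.032*(np.cos(b)*u+np.sin(b)*np.array([0,0,1]))) for k in(-.004,.004) for b in np.linspace(0,6.28,60)]
  q=np.array(q);print(z,q.min(0),q.max(0),"observed 264..291, top 194")
print(sense()["q"]);go((.599,-.0823,.150),til(-45,19.5));go((.599,-.0823,.057),til(-45,19.5))
E
```

```text
t: 14.58
ee_pos: [0.6025, -0.0947, 0.1715]
orientation: [[-0.252, 0.942, 0.222], [0.707, 0.336, -0.622], [-0.66, 0.0, -0.751]]
contact_force: [-0.9, -1.8, -0.8]
gripper_width: 0.0937
grip_force: 0.0
0.055 [263.64568244 194.95015145] [291.1479264  217.43113824] observed 264..291, top 194
0.058 [263.63203952 193.99440928] [291.19325916 216.55634476] observed 264..291, top 194
[  9.00911305  18.97217802 102.67037031 -48.40124449  60.26797406
  14.88155696]
dp [16.4  2.2 25.8] rot [-0.0002 -0.0642  0.0084] t 14.625
dp [77.9  2.8 95.7] rot [-0.0002 -0.0642  0.0084] t 14.625
```

```bash

python3 -m crank '[{"dp":[16,2,26],"delta_rot":[0,-0.064,0.008],"gripper":94},{"dp":[36,2,49],"delta_rot":[0,-0.064,0.008],"gripper":94},{"dp":[57,3,72],"delta_rot":[0,-0.064,0.008],"gripper":94},{"dp":[72,3,89],"delta_rot":[0,-0.064,0.008],"gripper":94},{"dp":[78,3,96],"delta_rot":[0,-0.064,0.008],"gripper":94},{"dp":[78,3,96],"delta_rot":[0,-0.064,0.008],"gripper":94}]'
python3 - <<'E'
from h import *
go((.599,-.0823,.057),til(-45,19.5))
E
```

```text
t: 15.38
ee_pos: [0.6068, -0.0986, 0.0476]
orientation: [[-0.231, 0.945, 0.233], [0.673, 0.328, -0.663], [-0.703, 0.003, -0.711]]
contact_force: [-0.0, -0.6, 0.1]
gripper_width: 0.094
grip_force: 0.0
dp [ 6.1 -2.  -0.4] rot [-0.0022 -0.006  -0.0066] t 15.375
```

```bash

python3 -m crank '[{"dp":[6,-2,0],"delta_rot":[-0.002,-0.006,-0.007],"gripper":94},{"dp":[6,-2,0],"delta_rot":[-0.002,-0.006,-0.007],"gripper":94},{"dp":[6,-2,0],"delta_rot":[-0.002,-0.006,-0.007],"gripper":50},{"dp":[6,-2,0],"delta_rot":[-0.002,-0.006,-0.007],"gripper":50},{"dp":[6,-2,0],"delta_rot":[-0.002,-0.006,-0.007],"gripper":50},{"dp":[6,-2,0],"delta_rot":[-0.002,-0.006,-0.007],"gripper":50}]'
python3 - <<'E'
from h import *
go((.599,-.0823,.057),til(-45,19.5));go((.599,-.0823,.187),til(-45,19.5))
E
```

```text
t: 16.12
ee_pos: [0.6054, -0.0945, 0.045]
orientation: [[-0.234, 0.942, 0.24], [0.667, 0.335, -0.666], [-0.708, 0.004, -0.706]]
contact_force: [1.3, 1.2, 0.9]
gripper_width: 0.0638
grip_force: 30.0
dp [ 1.1 -2.   0.9] rot [ 0.0043  0.001  -0.0019] t 16.125
dp [-90.9  -1.4 -90.9] rot [ 0.0043  0.001  -0.0019] t 16.125
```

```bash

python3 -m crank '[{"dp":[-25,0,-25],"delta_rot":[0,0,0],"gripper":50},{"dp":[-60,0,-60],"delta_rot":[0,0,0],"gripper":50},{"dp":[-91,0,-91],"delta_rot":[0,0,0],"gripper":50},{"dp":[-91,0,-91],"delta_rot":[0,0,0],"gripper":50}]'
python3 - <<'E'
from h import *
go((.468,.020,.18),til(45,0))
E
```

```text
t: 16.62
ee_pos: [0.6054, -0.0946, 0.1768]
orientation: [[-0.229, 0.943, 0.243], [0.668, 0.334, -0.666], [-0.708, 0.01, -0.706]]
contact_force: [-0.1, -0.1, -1.5]
gripper_width: 0.0637
grip_force: 30.0
dp [ 124.2  -86.9 -111.4] rot [0.011  1.5545 0.3777] t 16.625
```

```bash

python3 -m crank '[{"dp":[124,-87,-111],"delta_rot":[0.011,1.5545,0.378],"gripper":50},{"dp":[124,-87,-111],"delta_rot":[0.011,1.5545,0.378],"gripper":50},{"dp":[124,-87,-111],"delta_rot":[0.011,1.5545,0.378],"gripper":50},{"dp":[124,-87,-111],"delta_rot":[0.011,1.5545,0.378],"gripper":50},{"dp":[124,-87,-111],"delta_rot":[0.011,1.5545,0.378],"gripper":50},{"dp":[124,-87,-111],"delta_rot":[0.011,1.5545,0.378],"gripper":50},{"dp":[124,-87,-111],"delta_rot":[0.011,1.5545,0.378],"gripper":50},{"dp":[124,-87,-111],"delta_rot":[0.011,1.5545,0.378],"gripper":50}]'
python3 - <<'E'
from h import *
print(sense()["q"]);go((.468,.020,.14),til(45,0))
E
```

```text
t: 17.62
ee_pos: [0.4661, 0.0322, 0.1632]
orientation: [[-0.016, 1.0, -0.003], [0.769, 0.014, 0.639], [0.639, 0.007, -0.769]]
contact_force: [1.2, 0.6, -2.1]
gripper_width: 0.0634
grip_force: 30.0
[-32.66219778  17.18792827 104.90732776  32.6518215   83.43699273
 -44.98809076]
dp [-22.4   1.6  29. ] rot [-0.0041  0.0924  0.0156] t 17.625
```

```bash

python3 -m crank '[{"dp":[-22,2,29],"delta_rot":[-0.004,0.092,0.0156],"gripper":50},{"dp":[-22,2,29],"delta_rot":[-0.004,0.092,0.0156],"gripper":50},{"dp":[-22,2,29],"delta_rot":[-0.004,0.092,0.0156],"gripper":50},{"dp":[-22,2,29],"delta_rot":[-0.004,0.092,0.0156],"gripper":50}]'
python3 - <<'E'
from h import *
s=sense();R=np.array(s["orientation"]);g=np.array(s["ee_pos"])-.019*R[:,2];print("grasp",g)
T=cams.camera('top');S=cams.camera('side');P=[]
for n,c in(("top",T),("side",S)):
    H=cv2.cvtColor(c["image"],cv2.COLOR_RGB2HSV);m=cv2.inRange(H,(112,110,20),(128,255,255));m[:,400:]=0;m[:100]=0
    N,l,st,ce=cv2.connectedComponentsWithStats(m);i=1+np.argmax(st[1:,4])
    cs,_=cv2.findContours((l==i).astype(np.uint8),0,1);e=cv2.fitEllipse(cv2.convexHull(cs[0]));P.append(e[0])
    print(n,st[i],np.round(e[0],1),np.round(e[1],1),ray(c,*e[0],g[2]),proj(c,g))
print(tri(T,P[0],S,P[1]))
t=T['image'][195:305,205:315];s=S['image'][170:310,230:370]
cv2.imwrite('pics/b5.png',np.hstack([cv2.resize(t,(395,395)),cv2.resize(s,(395,395))])[...,::-1])
E
```

```text
t: 18.12
ee_pos: [0.4689, 0.0349, 0.1288]
orientation: [[-0.006, 1.0, -0.0], [0.713, 0.005, 0.701], [0.701, 0.004, -0.713]]
contact_force: [0.2, -0.4, -1.2]
gripper_width: 0.0637
grip_force: 30.0
grasp [0.46892423 0.02155506 0.14230414]
top [248 236  24  25 331] [259.6 248.3] [23.1 24.6] [0.46780559 0.02461828 0.14230414] (np.float64(260.7814276379002), np.float64(247.89392637765445))
side [287 225  32  23 472] [302.2 235.9] [23. 33.] [0.46665156 0.02910626 0.14230414] (np.float64(303.2984520828292), np.float64(232.9531984362193))
[0.46843538 0.02501029 0.13717922]
```

View pics/b5.png

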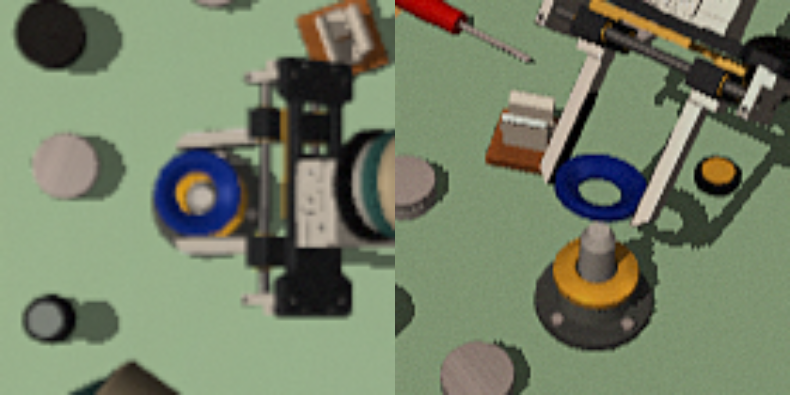

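Brass is home and blue hangs crown-down over the post, about 2–3 mm off in y. Correcting that and lowering.

```bash

python3 - <<'E'
from h import *
for z in(.142,.1,.075,.058): go((.468,.0193,z),til(45,0))
E
```

```text
dp [-1.6 -1.  -1.3] rot [0.     0.0084 0.0067] t 18.225
dp [-31.   -1.2  28.6] rot [0.     0.0084 0.0067] t 18.225
dp [-48.5  -1.3  46.4] rot [0.     0.0084 0.0067] t 18.225
dp [-60.5  -1.4  58.6] rot [0.     0.0084 0.0067] t 18.225
```

```bash

python3 -m crank '[{"dp":[-2,-1,-1],"delta_rot":[0,0.008,0.007],"gripper":50},{"dp":[-16,-1,14],"delta_rot":[0,0.008,0.007],"gripper":50},{"dp":[-31,-1,29],"delta_rot":[0,0.008,0.007],"gripper":50},{"dp":[-43,-1,41],"delta_rot":[0,0.008,0.007],"gripper":50},{"dp":[-52,-1,50],"delta_rot":[0,0.008,0.007],"gripper":50},{"dp":[-59,-1,57],"delta_rot":[0,0.008,0.007],"gripper":50},{"dp":[-61,-1,59],"delta_rot":[0,0.008,0.007],"gripper":50},{"dp":[-61,-1,59],"delta_rot":[0,0.008,0.007],"gripper":50}]'
python3 - <<'E'
from h import *
go((.468,.0193,.055),til(45,0))
E
```

```text
t: 19.23
ee_pos: [0.4683, 0.0335, 0.0456]
orientation: [[0.003, 1.0, 0.0], [0.701, -0.002, 0.713], [0.713, -0.002, -0.701]]
contact_force: [-1.8, -3.2, 14.7]
gripper_width: 0.0637
grip_force: 30.0
dp [-3.4 -0.3  2.3] rot [ 0.0002 -0.0083 -0.0026] t 19.225
```

```bash

python3 -m crank '[{"dp":[0,0,0],"delta_rot":[0,0,0],"gripper":94},{"dp":[0,0,0],"delta_rot":[0,0,0],"gripper":94},{"dp":[0,0,0],"delta_rot":[0,0,0],"gripper":94},{"dp":[0,0,0],"delta_rot":[0,0,0],"gripper":94},{"dp":[0,0,-40],"delta_rot":[0,0,0],"gripper":94},{"dp":[20,0,-100],"delta_rot":[0,0,0],"gripper":94},{"dp":[60,0,-140],"delta_rot":[0,0,0],"gripper":94},{"dp":[60,0,-140],"delta_rot":[0,0,0],"gripper":94}]'
python3 - <<'E'
from h import *
S=cams.camera('side');T=cams.camera('top')
t=T['image'][220:280,235:295];s=S['image'][220:310,255:345]
cv2.imwrite('pics/b6.png',np.hstack([cv2.resize(t,(395,395)),cv2.resize(s,(395,395))])[...,::-1])
go((.481,.285,.17),D)
E
```

```text
t: 20.23
ee_pos: [0.4699, -0.0259, 0.1867]
orientation: [[-0.001, 1.0, 0.004], [0.709, -0.002, 0.705], [0.705, 0.004, -0.709]]
contact_force: [0.2, -0.2, -1.3]
gripper_width: 0.0941
grip_force: 0.0
dp [195.8  12.6 242.1] rot [ 0.6132 -0.6161 -1.4848] t 20.325
```

View pics/b6.png

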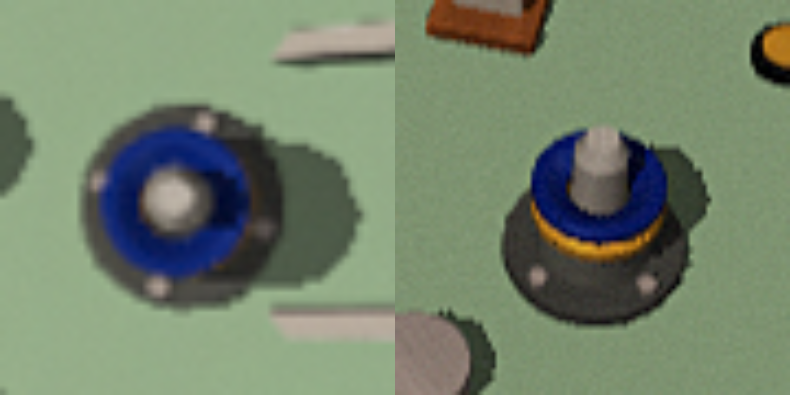

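Blue is flat on the brass, crown down, at (600,190) in the right half. Now the steel disc.

```bash

python3 - <<'E'
from h import *
go((.480,.2845,.15),til(0,0))
E
```

```text
dp [181.3  11.6 255.9] rot [-0.0018 -0.786  -0.0028] t 20.325
```

```bash

python3 -m crank '[{"dp":[181,12,256],"delta_rot":[-0.002,-0.786,-0.003],"gripper":94},{"dp":[181,12,256],"delta_rot":[-0.002,-0.786,-0.003],"gripper":94},{"dp":[181,12,256],"delta_rot":[-0.002,-0.786,-0.003],"gripper":94},{"dp":[181,12,256],"delta_rot":[-0.002,-0.786,-0.003],"gripper":94},{"dp":[181,12,256],"delta_rot":[-0.002,-0.786,-0.003],"gripper":94},{"dp":[181,12,256],"delta_rot":[-0.002,-0.786,-0.003],"gripper":94},{"dp":[181,12,256],"delta_rot":[-0.002,-0.786,-0.003],"gripper":94},{"dp":[181,12,256],"delta_rot":[-0.002,-0.786,-0.003],"gripper":94}]'
python3 - <<'E'
from h import *
go((.480,.2845,.041),til(0,0))
E
```

```text
t: 21.32
ee_pos: [0.4796, 0.2832, 0.1297]
orientation: [[-0.0, 1.0, -0.003], [1.0, 0.0, -0.001], [-0.001, -0.003, -1.0]]
contact_force: [0.3, -0.9, -0.2]
gripper_width: 0.0937
grip_force: 0.0
dp [  1.4   0.8 107.7] rot [-0.0034  0.001   0.0001] t 21.325
```

```bash

python3 -m crank '[{"dp":[1,1,50],"delta_rot":[0,0,0],"gripper":94},{"dp":[1,1,90],"delta_rot":[0,0,0],"gripper":94},{"dp":[1,1,106],"delta_rot":[0,0,0],"gripper":94},{"dp":[1,1,106],"delta_rot":[0,0,0],"gripper":94},{"dp":[1,1,106],"delta_rot":[0,0,0],"gripper":50},{"dp":[1,1,106],"delta_rot":[0,0,0],"gripper":50},{"dp":[1,1,106],"delta_rot":[0,0,0],"gripper":50},{"dp":[1,1,106],"delta_rot":[0,0,0],"gripper":50}]'

```

```text
t: 22.32
ee_pos: [0.4818, 0.2858, 0.0261]
orientation: [[-0.0, 1.0, 0.001], [1.0, 0.0, 0.002], [0.002, 0.001, -1.0]]
contact_force: [-1.6, -0.7, 4.5]
gripper_width: 0.0631
grip_force: 30.0
```

```bash

python3 -m crank '[{"dp":[0,0,-60],"delta_rot":[0,0,0],"gripper":50},{"dp":[0,0,-114],"delta_rot":[0,0,0],"gripper":50},{"dp":[-262,-13,-114],"delta_rot":[0,0,0],"gripper":50},{"dp":[-262,-13,-114],"delta_rot":[0,0,0],"gripper":50},{"dp":[-262,-13,-114],"delta_rot":[0,0,0],"gripper":50},{"dp":[-262,-13,-114],"delta_rot":[0,0,0],"gripper":50},{"dp":[-262,-13,-114],"delta_rot":[0,0,0],"gripper":50},{"dp":[-262,-13,-114],"delta_rot":[0,0,0],"gripper":50}]'
python3 -m crank '[{"dp":[0,0,0],"delta_rot":[0,0,0],"gripper":50},{"dp":[0,0,0],"delta_rot":[0,0,0],"gripper":50}]'
python3 - <<'E'
from h import *
s=sense();z=s["ee_pos"][2]+.009+.006
for n,b in(("top",(235,220,55,55)),("side",(270,205,70,60))):
    c=cams.camera(n);H=cv2.cvtColor(c["image"],cv2.COLOR_RGB2HSV);p=proj(c,np.array([s["ee_pos"][0],s["ee_pos"][1],z]));x,y=int(p[0])-24,int(p[1])-24
    m=cv2.inRange(H[y:y+48,x:x+48],(0,0,95),(179,45,255));print(n,p)
    # dark/grey values along the row through the centre, and the column
    print(H[int(round(p[1])),x:x+48,2].tolist(),H[int(round(p[1])),x:x+48,1].tolist());print(H[y:y+48,int(round(p[0])),2].tolist())
E
```

```text
t: 23.32
ee_pos: [0.4686, 0.0233, 0.139]
orientation: [[0.002, 1.0, -0.0], [1.0, -0.002, 0.002], [0.002, -0.0, -1.0]]
contact_force: [-0.3, 0.5, -0.0]
gripper_width: 0.0635
grip_force: 30.0
t: 23.58
ee_pos: [0.4686, 0.0249, 0.1389]
orientation: [[-0.002, 1.0, -0.0], [1.0, 0.002, 0.002], [0.002, -0.0, -1.0]]
contact_force: [-0.5, 0.5, -1.4]
gripper_width: 0.0631
grip_force: 30.0
top (np.float64(259.3133807388462), np.float64(247.73747672764395))
[148, 147, 147, 150, 149, 149, 151, 149, 151, 151, 153, 151, 152, 152, 151, 152, 153, 152, 154, 154, 155, 154, 155, 156, 154, 157, 157, 157, 156, 157, 157, 158, 160, 151, 90, 70, 143, 167, 165, 161, 162, 162, 165, 115, 55, 41, 39, 37] [79, 80, 78, 78, 77, 80, 81, 82, 79, 79, 77, 78, 79, 79, 79, 81, 77, 82, 79, 78, 82, 81, 81, 82, 78, 81, 81, 80, 80, 78, 78, 81, 81, 81, 85, 80, 82, 78, 80, 79, 79, 77, 80, 84, 46, 118, 111, 90]
[119, 126, 129, 135, 142, 143, 147, 150, 152, 156, 157, 160, 162, 166, 166, 169, 170, 170, 169, 167, 166, 163, 162, 162, 159, 154, 154, 150, 147, 142, 135, 131, 125, 117, 107, 90, 53, 57, 113, 111, 38, 38, 42, 42, 43, 37, 42, 42]
side (np.float64(302.831107859316), np.float64(230.07719935953716))
[93, 77, 74, 68, 71, 70, 93, 132, 31, 0, 97, 153, 143, 141, 143, 148, 150, 142, 146, 138, 147, 153, 157, 152, 148, 155, 154, 158, 147, 154, 152, 156, 152, 146, 125, 149, 148, 146, 131, 79, 126, 126, 128, 129, 132, 52, 64, 55] [208, 225, 227, 255, 205, 222, 159, 60, 33, 0, 45, 48, 55, 40, 50, 50, 48, 45, 47, 48, 54, 62, 54, 59, 55, 59, 55, 55, 59, 60, 62, 60, 55, 59, 45, 39, 43, 47, 51, 42, 49, 40, 42, 45, 39, 44, 28, 51]
[116, 165, 157, 155, 149, 154, 152, 154, 151, 156, 134, 102, 121, 146, 158, 135, 78, 128, 156, 153, 149, 147, 153, 153, 155, 150, 154, 137, 141, 155, 157, 157, 159, 167, 180, 145, 78, 124, 160, 152, 156, 151, 152, 166, 166, 167, 164, 165]
```

```bash

python3 -m crank '[{"dp":[-2,-0.5,15],"delta_rot":[0,0,0],"gripper":50},{"dp":[-2,-0.5,32],"delta_rot":[0,0,0],"gripper":50},{"dp":[-2,-0.5,50],"delta_rot":[0,0,0],"gripper":50},{"dp":[-2,-0.5,68],"delta_rot":[0,0,0],"gripper":50},{"dp":[-2,-0.5,82],"delta_rot":[0,0,0],"gripper":50},{"dp":[-2,-0.5,87],"delta_rot":[0,0,0],"gripper":50},{"dp":[-2,-0.5,87],"delta_rot":[0,0,0],"gripper":50}]'

```

```text
t: 24.55
ee_pos: [0.4686, 0.0236, 0.0529]
orientation: [[0.001, 1.0, 0.001], [1.0, -0.001, 0.004], [0.004, 0.001, -1.0]]
contact_force: [-0.5, 4.9, 7.0]
gripper_width: 0.0638
grip_force: 30.0
```

```bash

python3 -m crank '[{"dp":[1.5,0,0],"delta_rot":[0,0,0],"gripper":50},{"dp":[1.5,0,1],"delta_rot":[0,0,0],"gripper":50},{"dp":[1.5,0,2],"delta_rot":[0,0,0],"gripper":50},{"dp":[1.5,0,2],"delta_rot":[0,0,0],"gripper":50}]'

```

```text
t: 25.05
ee_pos: [0.4688, 0.0236, 0.0516]
orientation: [[-0.001, 1.0, 0.001], [1.0, 0.001, 0.001], [0.001, 0.001, -1.0]]
contact_force: [-1.5, 0.9, 11.7]
gripper_width: 0.0636
grip_force: 30.0
```

Seated at about the expected height, and the side force is gone. Releasing and checking the stack.

```bash

python3 -m crank '[{"dp":[0,0,0],"delta_rot":[0,0,0],"gripper":94},{"dp":[0,0,0],"delta_rot":[0,0,0],"gripper":94},{"dp":[0,0,0],"delta_rot":[0,0,0],"gripper":94},{"dp":[0,0,0],"delta_rot":[0,0,0],"gripper":94},{"dp":[0,0,-40],"delta_rot":[0,0,0],"gripper":94},{"dp":[0,0,-100],"delta_rot":[0,0,0],"gripper":94},{"dp":[0,0,-150],"delta_rot":[0,0,0],"gripper":94},{"dp":[0,0,-150],"delta_rot":[0,0,0],"gripper":94}]'
python3 -m crank '[{"dp":[240,0,0],"delta_rot":[0,0,0],"gripper":94},{"dp":[240,0,0],"delta_rot":[0,0,0],"gripper":94},{"dp":[240,0,0],"delta_rot":[0,0,0],"gripper":94},{"dp":[240,0,0],"delta_rot":[0,0,0],"gripper":94},{"dp":[240,0,0],"delta_rot":[0,0,0],"gripper":94}]'
python3 - <<'E'
from h import *
C=np.array([.468,.0225,0])
def ring(c,z,r):
    q=np.array([proj(c,C+[r*np.cos(b),r*np.sin(b),z]) for b in np.linspace(0,6.28,90)]);return q.min(0).round(1),q.max(0).round(1)
S=cams.camera('side');T=cams.camera('top')
for n,c in(("side",S),("top",T)):
    H=cv2.cvtColor(c["image"],cv2.COLOR_RGB2HSV)
    for k,lo,hi,z in(("brass",(15,150,40),(28,255,255),(.035,.043)),("blue",(110,100,15),(130,255,255),(.051,.059)),("steel",(0,0,85),(179,70,255),(.059,.067))):
        m=cv2.inRange(H[215:300,240:340],lo,hi);N,l,st,ce=cv2.connectedComponentsWithStats(m)
        if N>1:
            i=1+np.argmax(st[1:,4]);x,y,w,h,a=st[i];print(n,k,"x",x+240,x+239+w,"y",y+215,y+214+h,a,"expect",ring(c,z[0],.032),ring(c,z[1],.032))
H=cv2.cvtColor(S["image"],cv2.COLOR_RGB2HSV)
for u in(292,302,311): print(u,[tuple(int(a) for a in H[v,u]) for v in range(240,284,2)])
E
```

```text
t: 26.05
ee_pos: [0.471, 0.0226, 0.2038]
orientation: [[0.0, 1.0, 0.009], [1.0, -0.0, 0.0], [0.0, 0.009, -1.0]]
contact_force: [-0.2, 0.2, -0.4]
gripper_width: 0.0942
grip_force: 0.0
t: 26.68
ee_pos: [0.4669, 0.2657, 0.1981]
orientation: [[-0.005, 1.0, -0.003], [1.0, 0.005, 0.001], [0.001, -0.003, -1.0]]
contact_force: [-0.2, -1.1, 0.5]
gripper_width: 0.0938
grip_force: 0.0
side brass x 286 316 y 267 279 110 expect (array([285.4, 255.3]), array([315.8, 279.7])) (array([285.5, 252.9]), array([316.1, 277.4]))
side blue x 286 314 y 258 274 83 expect (array([285.6, 250.6]), array([316.4, 275.1])) (array([285.7, 248.2]), array([316.7, 272.7]))
side steel x 240 339 y 215 257 2522 expect (array([285.7, 248.2]), array([316.7, 272.7])) (array([285.8, 245.8]), array([317. , 270.3]))
top brass x 315 324 y 253 263 87 expect (array([250.7, 239. ]), array([273.3, 261.6])) (array([250.6, 238.8]), array([273.3, 261.5]))
top blue x 254 254 y 241 241 1 expect (array([250.4, 238.6]), array([273.2, 261.4])) (array([250.2, 238.4]), array([273.2, 261.4]))
top steel x 240 339 y 215 299 7385 expect (array([
[... 350 characters left out ...]
 (19, 208, 103), (36, 17, 75), (165, 23, 22), (26, 105, 17)]
302 [(48, 56, 163), (47, 55, 167), (47, 59, 172), (33, 43, 71), (9, 44, 75), (13, 49, 84), (10, 27, 85), (10, 30, 76), (15, 31, 65), (6, 37, 69), (13, 41, 56), (19, 36, 57), (14, 49, 67), (15, 55, 65), (9, 47, 70), (18, 63, 61), (114, 147, 45), (114, 255, 37), (18, 234, 98), (15, 201, 66), (40, 18, 42), (18, 45, 68)]
311 [(51, 55, 163), (51, 60, 165), (51, 57, 165), (49, 53, 165), (47, 55, 139), (9, 53, 67), (26, 30, 67), (11, 57, 71), (13, 40, 76), (17, 53, 68), (13, 53, 68), (11, 50, 82), (13, 43, 94), (15, 49, 94), (8, 55, 70), (117, 157, 47), (3, 117, 61), (18, 218, 117), (16, 177, 59), (120, 8, 34), (60, 20, 38), (53, 32, 32)]
```

```bash
python3 -c "
from workcell import order
print(order.sign_off())"
```

```text
the job is handed in; nothing more can be done
None
```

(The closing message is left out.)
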